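# Spin-check two bearing units and sort them

### The arm

A 7-joint arm with a two-finger parallel gripper is mounted at the origin on the work surface. World frame = base frame: x ahead of the robot, y to its left, z up, the work surface at z = 0. Lengths are in m, angles in rad, forces in N, time in s.
With the tool pointing down it reaches from about 0.35 to 0.9 m from the base axis. Payload 8.1 kg.
Tool frame: the origin (TCP) lies between the finger pads; the fingertips stand 22 mm ahead of it and the grasp point (between the pads) lies 3 mm ahead of it (arm.tip_reach is the distance from the TCP to the fingertips, in m); z points along the fingers, y is the line along which they close (so a half turn about z gives the same grasp; the last joint's range is limited). The gripper opens to 92 mm and grips with 3 to 60 N. Pads are 19 mm wide; open, the fingers measure 130 mm over their backs; the gripper's body (75 mm by 190 mm) begins 47 mm behind the grasp point.
Start: joints at [-1.226, 0.434, 0.025, 1.573, -0.012, 1.134, -0.075], TCP at [0.271, 0.563, 0.249] pointing down, gripper open.
Joint ranges: [-2.62, 2.62], [-0.44, 2.09], [-1.27, 1.32], [0.08, 2.57], [-1.32, 4.46], [0.12, 2], [-2.74, 2.74]. Speed limits (rad/s): [2.22, 2.22, 3.01, 3.01, 3.14, 3.14, 3.14].

### API

Orientations are given as a rotation vector (axis times angle).
In Python, from cell import telemetry, vision, job, arm gives the robot as it stands. The module is installed in compiled form; this text tells all that it offers.
- The arm moves only by the shell command python3 -m creep 'ROWS' [FORCE]. ROWS is text: rows parted by semicolons, each of 7 numbers parted by spaces: the finger opening in cm, from 0 to 9.18, then the shift along the tool's x, y, z in cm, then the turn, a rotation vector about the tool's x, y, z in degrees. A call has 1 to 5 rows; each row is the pose to reach, as a shift and turn from the pose commanded when the call began, along the tool's axes at that moment; what a row does not reach only later rows make up. A row lasts 1/8 s, in which the tool goes at most 62.5 mm and 10.7 degrees, less where a joint would pass 70% of its speed; a pose out of reach is approached as far as the arm can. A call with a gripper value outside its range is refused whole. The fingers move at their own pace and stop on an object; FORCE is the grip in N (left out, the last holds). Time passes only in rows, so rows that repeat a pose let the fingers close. It gives the time, the measured TCP pose, the force, the opening and the grip force at its end, in the units of the state.
- telemetry.observe(): the state, without advancing time (a new reading comes with each control period).
- vision.get_image(name): name is "scene" or "top"; returns the picture (400x640x3 uint8, red, green, blue); there is no depth.
- vision.camera_info(name): a dict with "fov_y" (degrees; the focal length in pixels is half the picture's height over the tangent of half this angle, whatever the lens; pixels are square), "cx", "cy" (the principal point, pixels), "extrinsics" (4x4, takes a point from camera to world coordinates). Camera axes: x right, y down, z forward; pixel columns grow to the right and rows downward; lengths in m; the calibration is good to about 2 mm. A picture is of the moment at which its call begins. camera_info takes no time and is no camera call.
- job.sign_off(): hands the job in; it is judged then, once.
The state is a dict: "clock": time; "joints": joint angles; "dq": joint speeds; "joint_efforts": joint torques, N m; "position": TCP position; "ee_rot": TCP orientation; "force": force on the tool from outside, world axes, zero at the start; "ft_torque": the same for the moment, N m; "width": opening from 0.0 (shut) to 1.0 (fully open); "gripper_force": force on a finger pad.
Only numpy, scipy, OpenCV 4.12 (cv2) and the standard library are available. Lean on these libraries where they do the work, as an engineer would, in place of code of your own. Each camera call takes 0.05 s, during which the arm holds its last target. There are 200 camera calls.

### The job

Two bearing units stand in the sloping rack under the lamp bar. With each still in the rack, push its cross bar round by at least a quarter turn to find out whether it runs freely or drags, then set every free-running unit upright in the shallow tray and every dragging one upright in the deep box, putting them down gently rather than dropping them. Do not knock the lamp, the mug or the flat case.

Things in the scene. Friction and masses are not known exactly. Their poses are not given: they have to be found in the camera images.
- unit_a: bearing unit in the sloping rack (both look alike; either, both or neither may drag): steel round housing 54 mm across, 50 high, foot flange 64 mm across, 12 thick; cross bar and knob on top; 0.6 to 1.0 kg. Origin: centre of underside; z along the bearing's axis, in the rack leaning 30 degrees from vertical, top towards the robot; x there points up the slope, away from the robot
- unit_b: bearing unit in the sloping rack (both look alike; either, both or neither may drag): steel round housing 54 mm across, 50 high, foot flange 64 mm across, 12 thick; cross bar and knob on top; 0.6 to 1.0 kg. Origin: centre of underside; z along the bearing's axis, in the rack leaning 30 degrees from vertical, top towards the robot; x there points up the slope, away from the robot
- knob_a (a point): middle of the round grip knob of unit_a, on its axis 81 mm above the underside; knob 28 mm across, from 64 to 98 mm above the underside; it turns with the cross bar below it (100 mm long, 12 wide, 54 to 64 mm above the underside)
- knob_b (a point): middle of the round grip knob of unit_b, on its axis 81 mm above the underside; knob 28 mm across, from 64 to 98 mm above the underside; it turns with the cross bar below it (100 mm long, 12 wide, 54 to 64 mm above the underside)
- bar_a (a joint): turn of unit_a's bar about the unit's z (rad, unlimited, starts within 0.3 of 0); the bar lies q + 0.70 rad from the unit's x axis, and half a turn on. A good bearing turns almost without resistance: pushed, it runs ahead of the finger and coasts 1 rad or more. A dragging one needs about 0.04 Nm (about 1 N at the bar) and stops dead when the push ends
- bar_b (a joint): turn of unit_b's bar about the unit's z (rad, unlimited, starts within 0.3 of 0); the bar lies q - 0.95 rad from the unit's x axis, and half a turn on. A good bearing turns almost without resistance: pushed, it runs ahead of the finger and coasts 1 rad or more. A dragging one needs about 0.04 Nm (about 1 N at the bar) and stops dead when the push ends
- rack: fixed aluminium rack 290 mm wide (y), 120 deep: plate sloping 30 degrees, low edge towards the robot (its -x). Origin: footprint centre on the bench. Unit places at x = 0, y = -70 and +70 mm, 55 mm above the bench. Four pegs 12 mm high stand round each foot with 1.5 mm play: lift a unit 15 mm or more along its own axis before moving it sideways
- lamp: fixed lamp bar over the rack, 18 mm thick, 310 mm long along the rack's y, at rack x = -15 mm, 240 mm above the bench, on two posts at rack y = -152 and +152 mm, x = +55 mm. It is 115 mm above and 25 mm behind the knobs and bars a vertical approach; along a unit's own tilted axis the way is clear. Origin as the rack's
- low_tray: fixed shallow steel tray for free-running units, outside 250 x 110 mm and 18 mm high, walls 4 mm, floor 4 mm; long side along its x; origin at the centre of its underside on the bench. Room for two units 120 mm apart. It may stand left or right.
- deep_box: fixed deep open cardboard box for dragging units, outside 250 x 110 mm and 45 mm high, walls 5 mm, floor 5 mm; long side along its x; origin at the centre of its underside on the bench. Room for two units 120 mm apart. It may stand left or right.
- mug: bystander: white mug, 80 mm across, 90 mm high, handle at its +y; origin at the centre of its underside
- bit_case: bystander: flat yellow case 75 x 110 x 22 mm; origin at the centre of its underside

How it is judged:
By the outcome, as a careful person would: the job done as asked, in the order asked, and still so for the second after the job is handed in, with the robot touching nothing.
It also fails if it takes over 72 s, if anything falls off the work surface, if the arm or the gripper's body presses on something with over 40 N, if the wrist force passes 120 N, or if a joint passes its speed limit or range.

## Working session

There is one attempt and no reset: what is moved stays moved. The work goes in short steps, Python scripts to look and compute and a shell command to move; the robot and the scene stay as the last step left them, time stands still between calls to the robot, and variables do not carry over. Pictures are saved under pics/ and viewed, at most 10 in all, crops included, and the job is handed in when it is done.

```bash
mkdir -p pics; ls
python3 - <<'E'
from cell import telemetry, vision
import cv2, numpy as np
np.set_printoptions(precision=4,suppress=True)
for n in("scene","top"):
    im=vision.get_image(n); cv2.imwrite(f"pics/{n}0.png",im[:,:,::-1]); c=vision.camera_info(n); print(c)
print(telemetry.observe())
E
```

```text
pics
{'fov_y': 57.080376222885896, 'cx': 320.0476615501257, 'cy': 200.2968359517266, 'extrinsics': array([[ 0.518 ,  0.6418, -0.5654,  1.0613],
       [ 0.8553, -0.3816,  0.3504, -0.3448],
       [ 0.0092, -0.6651, -0.7467,  0.7988],
       [ 0.    ,  0.    ,  0.    ,  1.    ]])}
{'fov_y': 50.0806277891795, 'cx': 310.4987282958233, 'cy': 195.44936853013664, 'extrinsics': array([[ 0.0224, -0.9976,  0.0648,  0.4439],
       [-0.9992, -0.0245, -0.0312,  0.0148],
       [ 0.0327, -0.064 , -0.9974,  1.2058],
       [ 0.    ,  0.    ,  0.    ,  1.    ]])}
{'clock': 0.1, 'joints': array([-1.2256,  0.4351,  0.025 ,  1.574 , -0.0116,  1.134 , -0.0751]), 'dq': array([-0.0011, -0.0018,  0.0006, -0.0037, -0.0007, -0.0012, -0.0006]), 'joint_efforts': array([  0.0041, -66.9127,   0.9887, -31.5145,  -0.0604,   0.0375,
         0.0001]), 'position': array([0.2705, 0.563 , 0.248 ]), 'ee_rot': array([-0.6975, -3.063 ,  0.0022]), 'force': array([0.4242, 0.3032, 0.2286]), 'ft_torque': array([-0.0053,  0.0082, -0.0448]), 'gripper_force': 0.0, 'width': 1.0024952141610513}
```

View pics/scene0.png

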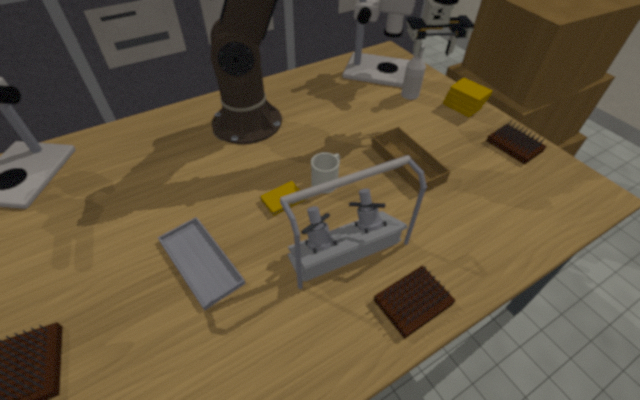

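View pics/top0.png

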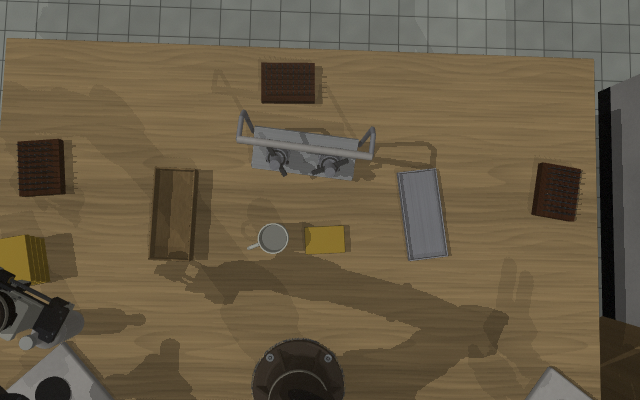

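The scene view shows the rack at about (350,240) with the units' knobs near (314,215) and (365,197), the grey tray at (200,262) and the brown box at (410,160). The top view shows the box on the left (+y) at (178,214), the tray on the right at (423,214), the mug at (272,238) and the case at (325,240). Next I'll enlarge the rack.

Run:
```python
import cv2, numpy as np
t=cv2.imread("pics/top0.png"); s=cv2.imread("pics/scene0.png")
a=cv2.resize(t[105:190,230:390],None,fx=5,fy=5,interpolation=cv2.INTER_CUBIC)
b=cv2.resize(s[150:290,270:440],None,fx=4.25,fy=4.25,interpolation=cv2.INTER_CUBIC)
def g(im,x0,y0,f,w,h):
    for x in range(x0-x0%20+20,x0+w,20): cv2.putText(im,str(x),(int((x-x0)*f),10),0,.35,(0,0,255)); cv2.line(im,(int((x-x0+.5)*f),12),(int((x-x0+.5)*f),18),(0,0,255))
    for y in range(y0-y0%20+20,y0+h,20): cv2.putText(im,str(y),(0,int((y-y0+.5)*f)),0,.35,(0,0,255))
a=cv2.convertScaleAbs(a,alpha=1.5);b=cv2.convertScaleAbs(b,alpha=1.5)
g(a,230,105,5,160,85);g(b,270,150,4.25,170,140)
cv2.imwrite("pics/ca.png",a);cv2.imwrite("pics/cb.png",b)
```

```text
(no output)
```

View pics/ca.png

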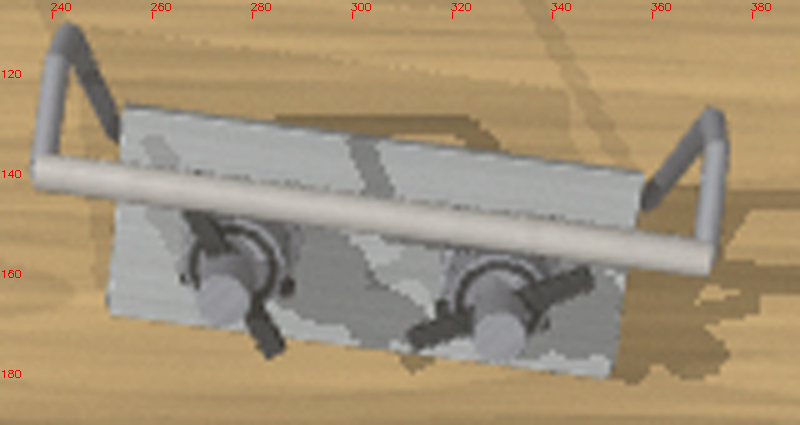

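View pics/cb.png

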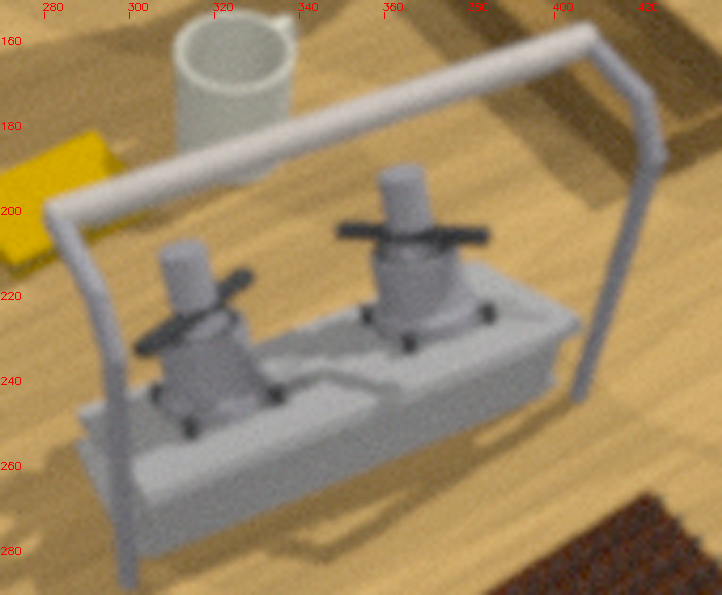

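The crops show knob tops in the top view at (274.1,164.7) and (329.5,171.9), and in the scene view at (364.1,190.5) and (313,207.9). The left unit's bar leans towards positive angles, so the left (+y) unit is unit_a and the right one is unit_b.

```bash
cat > h.py <<'E'
import numpy as np, cv2
from scipy.spatial.transform import Rotation as R
from cell import telemetry, vision
np.set_printoptions(precision=4,suppress=True)
def ray(n,u,v):
    c=vision.camera_info(n); f=200/np.tan(np.radians(c['fov_y']/2)); E=c['extrinsics']
    d=E[:3,:3]@np.array([(u-c['cx'])/f,(v-c['cy'])/f,1]); return E[:3,3],d/np.linalg.norm(d)
def plane(n,u,v,z):
    o,d=ray(n,u,v); return o+d*(z-o[2])/d[2]
def tri(p,q):
    (o1,d1),(o2,d2)=ray("top",*p),ray("scene",*q)
    s=np.linalg.lstsq(np.c_[d1,-d2],o2-o1,rcond=None)[0]; a,b=o1+s[0]*d1,o2+s[1]*d2
    return (a+b)/2,np.linalg.norm(a-b)
def proj(n,P):
    c=vision.camera_info(n); f=200/np.tan(np.radians(c['fov_y']/2)); E=c['extrinsics']
    p=E[:3,:3].T@(np.asarray(P)-E[:3,3]); return p[:2]/p[2]*f+[c['cx'],c['cy']]
E
python3 - <<'E'
from h import *
ka=tri((274.1,164.7),(364.1,190.5)); kb=tri((329.5,171.9),(313,207.9)); print("knobtops",ka,kb,np.linalg.norm(ka[0]-kb[0]))
L=plane("top",237.4,139.4,.24);r=plane("top",371.6,157,.24); d=L-r; print("lamp",L,r,np.linalg.norm(d),np.degrees(np.arctan2(-d[0],d[1])))
d=ka[0]-kb[0]; print("yaw knobs",np.degrees(np.arctan2(-d[0],d[1])))
t=cv2.imread("pics/top0.png"); hsv=cv2.cvtColor(t,cv2.COLOR_BGR2HSV)
def big(m):
    c=max(cv2.findContours(m,0,2)[0],key=cv2.contourArea); return cv2.boxPoints(cv2.minAreaRect(c)),cv2.contourArea(c)
m=np.zeros(t.shape[:2],np.uint8); m[155:275,385:470]=(hsv[155:275,385:470,1]<50)*255
bt,a=big(m); print("tray px",bt.tolist(),a)
P=np.array([plane("top",*p,.018) for p in bt]);print(P,P.mean(0),[np.linalg.norm(P[i]-P[i-1]) for i in range(4)])
bb=[(156,168),(198,169),(193,261),(149,260)]
P=np.array([plane("top",*p,.045) for p in bb]);print(P,P.mean(0),[np.linalg.norm(P[i]-P[i-1]) for i in range(4)])
print("mug",plane("top",273,238,.09),"case",plane("top",325,240,.022))
E
```

```text
knobtops (array([0.5886, 0.075 , 0.1381]), np.float64(0.001325558308308314)) (array([ 0.5741, -0.0636,  0.1404]), np.float64(0.0026807972476479563)) 0.13935007024831272
lamp [0.63   0.1534 0.24  ] [ 0.5981 -0.153   0.24  ] 0.3080551276643766 -5.929391074407807
yaw knobs -5.95701213358673
tray px [[396.11798095703125, 172.38429260253906], [436.0087890625, 167.0655059814453], [447.8341064453125, 255.7554473876953], [407.94329833984375, 261.07421875]] 3451.5
[[ 0.5919 -0.2614  0.018 ]
 [ 0.61   -0.3746  0.018 ]
 [ 0.3622 -0.4087  0.018 ]
 [ 0.3453 -0.2968  0.018 ]] [ 0.4773 -0.3354  0.018 ] [np.float64(0.24916024395585132), np.float64(0.11457828246438415), np.float64(0.2501472521176097), np.float64(0.11314481316938638)]
[[0.5833 0.3971 0.045 ]
 [0.5836 0.2847 0.045 ]
 [0.3364 0.2882 0.045 ]
 [0.3368 0.4044 0.045 ]] [0.46   0.3436 0.045 ] [np.float64(0.24660626630484672), np.float64(0.11245867120556438), np.float64(0.24716660709269486), np.float64(0.11614574938744535)]
mug [0.4037 0.0746 0.09  ] case [ 0.3988 -0.0649  0.022 ]
```

```bash
cat >> h.py <<'E'
yaw=np.radians(-5.94); rx=np.array([np.cos(yaw),np.sin(yaw),0]); ry=np.array([-rx[1],rx[0],0]); Z=np.array([0,0,1.])
uz=-.5*rx+np.sqrt(.75)*Z; ux=np.cross(ry,uz)
O={k:np.array([.6297,0,.055])+s*.07*ry for k,s in(('a',1),('b',-1))}
RT=R.from_matrix(np.c_[-ux,ry,-uz])          # tool attitude along a racked unit
def up(y): # tool straight down, tool y at world yaw y(deg) from +y
    c,s=np.cos(np.radians(y)),np.sin(np.radians(y)); return R.from_matrix(np.array([[-c,-s,0],[-s,c,0],[0,0,-1.]]))
def U(k,x,y,s): return O[k]+x*ux+y*ry+s*uz   # tcp on unit frame
def now():
    st=telemetry.observe(); return np.array(st['position']),R.from_rotvec(st['ee_rot']),st
def rel(P,Rt,P0=None,R0=None):
    if P0 is None: P0,R0,_=now()
    return np.round(R0.inv().apply(P-P0)*100,2),np.round(np.degrees((R0.inv()*Rt).as_rotvec()),1)
def barang(k,n,u,v,s=.062):
    o,d=ray(n,u,v); t=((O[k]+s*uz-o)@uz)/(d@uz); p=o+t*d-O[k]; return np.degrees(np.arctan2(p@ry,p@ux)),np.hypot(p@ry,p@ux)*1000
E
python3 - <<'E'
from h import *
for k in'ab': print(k,U(k,0,0,.098),O[k],proj("top",U(k,0,0,.098)))
print(barang('a',"top",284,173.5),barang('b',"top",312,172.1),barang('b',"top",347.5,160.5))
print(rel(U('a',0,0,.26),RT))
for sg in(1,):
  for psi in np.arange(235,85,-15):   # clockwise push of a; mirror y for b
    p=np.radians(psi); u=np.array([np.cos(p),np.sin(p)]); n=np.array([u[1],-u[0]])
    h=np.array([9.5,19]); off=-6-h@abs(n)
    c0=n*off; best=None
    for rad in np.arange(20,60,1):
        c=c0+u*rad; cor=c+h*np.sign(n)*1.0
        gap=np.hypot(*np.maximum(abs(c)-h,0)) # block to axis
        if gap>=18: best=(rad,c,cor@u,gap);break
    print(psi,best)
E
```

```text
a [0.5882 0.0747 0.1399] [0.6369 0.0696 0.055 ] [273.9503 164.6074]
b [ 0.5737 -0.0646  0.1399] [ 0.6225 -0.0696  0.055 ] [329.3976 171.8249]
(np.float64(-144.78671253950967), np.float64(44.43590614599727)) (np.float64(117.59252201022746), np.float64(47.768621553556876)) (np.float64(-62.68519355884762), np.float64(49.227190412700395))
(array([-42.16, -32.99,  -3.16]), array([ -5.2, -29.7, -19.2]))
235 (np.int64(28), array([  4.1564, -37.0921]), np.float64(17.8850873038441), np.float64(18.092064445337257))
220 (np.int64(26), array([ -2.7796, -37.1362]), np.float64(21.06445762558604), np.float64(18.136239025207715))
205 (np.int64(28), array([-13.8667, -36.5164]), np.float64(28.580177003774892), np.float64(18.052447929699657))
190 (np.int64(29), array([-23.9819, -30.9963]), np.float64(35.05635827794429), np.float64(18.805229328272244))
175 (np.int64(25), array([-27.1496, -23.4788]), np.float64(17.192109480333926), np.float64(18.209026014144403))
160 (np.int64(20), array([-28.0637, -18.6284]), np.float64(17.571302825721578), np.float64(18.56374446287916))
145 (np.int64(20), array([-31.877 , -10.6561]), np.float64(23.116007869924452), np.float64(22.376983720555316))
130 (np.int64(20), array([-32.3825,  -1.064 ]), np.float64(28.448362127238454), np.float64(22.882521349978546))
115 (np.int64(20), array([-28.9709,   8.5582]), np.float64(33.20497446715971), np.float64(19.47087531267524))
100 (np.int64(34), array([-24.2756,  30.2441]), np.float64(51.06168961939611), np.float64(18.567382194409095))
```

```bash
python3 -m creep '0 -4 -3.3 -0.3 -0.5 -3 -2;0 -9 -7 -0.6 -1 -6 -4;0 -14 -11 -1 -1.7 -10 -6.4;0 -18 -14 -1.4 -2.1 -12 -8;0 -21 -16.5 -1.6 -2.6 -15 -9.6' 20; python3 -c "
from h import *
print(rel(U('a',0,0,.26),RT)); print(now()[2]['force'])"
```

```text
clock: 0.72
position: [0.3896, 0.3212, 0.2649]
ee_rot: [0.402, 2.847, -0.021]
force: [-0.4, -0.3, -0.0]
width: 0.502
gripper_force: 0.0
(array([-17.77, -19.62,   2.8 ]), array([ -2.6, -14.6,  -9.7]))
[-0.3632 -0.263  -0.0323]
```

```bash
python3 -m creep '0 -4.5 -5 0.7 -0.7 -3.7 -2.4;0 -9 -10 1.4 -1.3 -7.3 -4.8;0 -13.5 -15 2.1 -2 -11 -7.3;0 -17.7 -19.6 2.8 -2.6 -14.6 -9.7;0 -17.7 -19.6 2.8 -2.6 -14.6 -9.7'; python3 -c "
from h import *
print(rel(U('a',.005,-.04,.26),RT)); print(now()[2]['force'])"
```

```text
clock: 1.35
position: [0.5059, 0.0817, 0.279]
ee_rot: [0.14, 2.617, -0.039]
force: [-0.2, -0.4, -0.5]
width: 0.01
gripper_force: 0.0
(array([-0.7 , -3.84, -0.02]), array([-0.2, -0.1, -0.2]))
[-0.164  -0.4205 -0.4989]
```

```bash
python3 -m creep '0 -0.7 -3.85 3 -.2 -.1 -.2;0 -0.7 -3.85 8 -.2 -.1 -.2;0 -0.7 -3.85 13 -.2 -.1 -.2;0 -0.7 -3.85 16.5 -.2 -.1 -.2;0 -0.7 -3.85 18.1 -.2 -.1 -.2'; python3 -m creep '0 0 0 0 0 0 0'
python3 - <<'E'
from h import *
print(rel(U('a',.005,-.04,.079),RT)); print(now()[2]['force'])
for n,(x,y,w,h) in dict(top=(240,120,80,70),scene=(320,150,80,70)).items():
    im=vision.get_image(n)[y:y+h,x:x+w,::-1]; im=cv2.convertScaleAbs(cv2.resize(im,None,fx=5,fy=5,interpolation=2),alpha=1.5)
    globals()[n]=im
cv2.imwrite("pics/p1.png",np.hstack([top,scene]))
E
```

```text
clock: 1.98
position: [0.5915, 0.0357, 0.1374]
ee_rot: [0.129, 2.616, -0.048]
force: [-0.1, -0.0, -0.3]
width: 0.001
gripper_force: 0.0
clock: 2.1
position: [0.5913, 0.0352, 0.1379]
ee_rot: [0.129, 2.616, -0.049]
force: [-0.5, -0.4, 0.3]
width: 0.006
gripper_force: 0.0
(array([ 0.02, -0.09,  1.37]), array([-0.4, -0. ,  0.4]))
[-0.5274 -0.4189  0.2665]
```

View pics/p1.png

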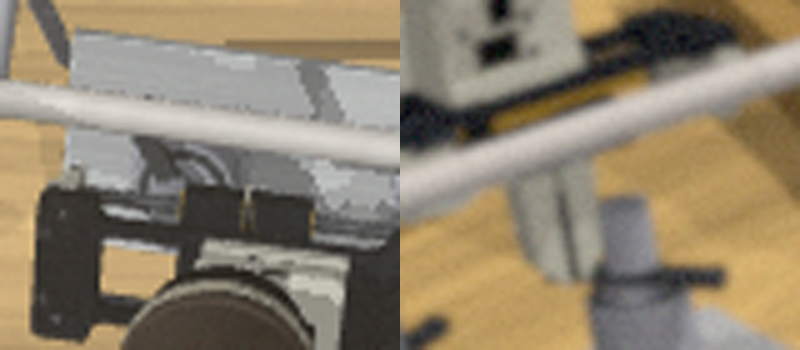

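The scene crop shows the closed fingers beside knob a, still just above the bar at about crop (580,275). There are 1.4 cm left to go down.

```bash
python3 -m creep '0 0 0 0.6 0 0 0;0 0 -0.1 1.3 0 0 0;0 0 -.1 1.35 0 0 0'; python3 -c "
from h import *
p,r,s=now(); print(rel(U('a',.005,-.04,.079),RT), s['force'])
for q in [(-14,-38),(-26,-32),(-32,-20),(-34,-10),(-34,0),(-32,10),(-28,28),(-24,32)]: print(q,rel(U('a',q[0]/1e3,q[1]/1e3,.079),RT))"
```

```text
clock: 2.58
position: [0.5981, 0.0342, 0.1281]
ee_rot: [0.129, 2.613, -0.047]
force: [-0.2, -0.1, 0.5]
width: 0.002
gripper_force: 0.0
(array([ 0.13, -0.07,  0.17]), array([-0.4,  0.1,  0.4])) [-0.1676 -0.1371  0.5   ]
(-14, -38) (array([2.03, 0.14, 0.17]), array([-0.4,  0.1,  0.4]))
(-26, -32) (array([3.22, 0.75, 0.16]), array([-0.4,  0.1,  0.4]))
(-32, -20) (array([3.82, 1.95, 0.15]), array([-0.4,  0.1,  0.4]))
(-34, -10) (array([4.01, 2.96, 0.15]), array([-0.4,  0.1,  0.4]))
(-34, 0) (array([4.  , 3.96, 0.14]), array([-0.4,  0.1,  0.4]))
(-32, 10) (array([3.8 , 4.95, 0.13]), array([-0.4,  0.1,  0.4]))
(-28, 28) (array([3.38, 6.75, 0.12]), array([-0.4,  0.1,  0.4]))
(-24, 32) (array([2.98, 7.15, 0.12]), array([-0.4,  0.1,  0.4]))
```

```bash
cat > snap.py <<'E'
import sys; from h import *
tx,ty,sx,sy=map(int,sys.argv[2:6]); o=[]
for n,x,y in(("top",tx,ty),("scene",sx,sy)):
    im=vision.get_image(n); cv2.imwrite(f"pics/{sys.argv[1]}_{n}.png",im[:,:,::-1]); o.append(cv2.convertScaleAbs(cv2.resize(im[y:y+60,x:x+80,::-1],None,fx=5,fy=5,interpolation=2),alpha=1.5))
cv2.imwrite(f"pics/{sys.argv[1]}.png",np.hstack(o)); print(now()[2]['force'],now()[2]['clock'])
E
python3 -m creep '0 1 0.1 .15 0 0 0;0 2 .15 .15 0 0 0;0 3.2 .75 .15 0 0 0;0 3.8 1.95 .15 0 0 0;0 4 2.95 .15 0 0 0'; python3 snap.py s1 240 130 330 170; python3 snap.py s2 240 130 330 170
python3 -m creep '0 0 1 0 0 0 0;0 -.2 2 0 0 0 0;0 -.4 3 0 0 0 0;0 -.7 3.9 0 0 0 0;0 -1 4.2 0 0 0 0'; python3 snap.py s3 240 130 330 170; python3 -m creep '0 -1 0 0 0 0 0;0 -1 0 0 0 0 0'; python3 snap.py s4 240 130 330 170
python3 - <<'E'
import cv2,numpy as np
a=[cv2.imread(f"pics/s{i}.png")[:,400:] for i in(1,2,3,4)]
cv2.imwrite("pics/v1.png",np.vstack([np.hstack(a[:2]),np.hstack(a[2:])]))
from h import *; p,r,s=now(); d=p-O['a'];print(d@ux,d@ry,d@uz)
E
```

```text
clock: 3.2
position: [0.5674, 0.0677, 0.1061]
ee_rot: [0.129, 2.614, -0.047]
force: [-0.3, -0.2, 0.4]
width: 0.005
gripper_force: 0.0
[-0.2737  0.7078  0.4663] 3.3
[ 0.1898  0.5696 -0.1227] 3.4
clock: 4.03
position: [0.5808, 0.1078, 0.1107]
ee_rot: [0.129, 2.613, -0.047]
force: [0.5, -0.5, 0.4]
width: 0.002
gripper_force: 0.0
[-0.1317 -0.0301  0.3288] 4.125
clock: 4.38
position: [0.5897, 0.1065, 0.116]
ee_rot: [0.131, 2.612, -0.047]
force: [-0.3, 0.2, 1.3]
width: 0.009
gripper_force: 0.3
[-1.1297  1.9962 -1.5017] 4.475
-0.014464008479702185 0.03171332547791406 0.07814931478159474
```

View pics/v1.png

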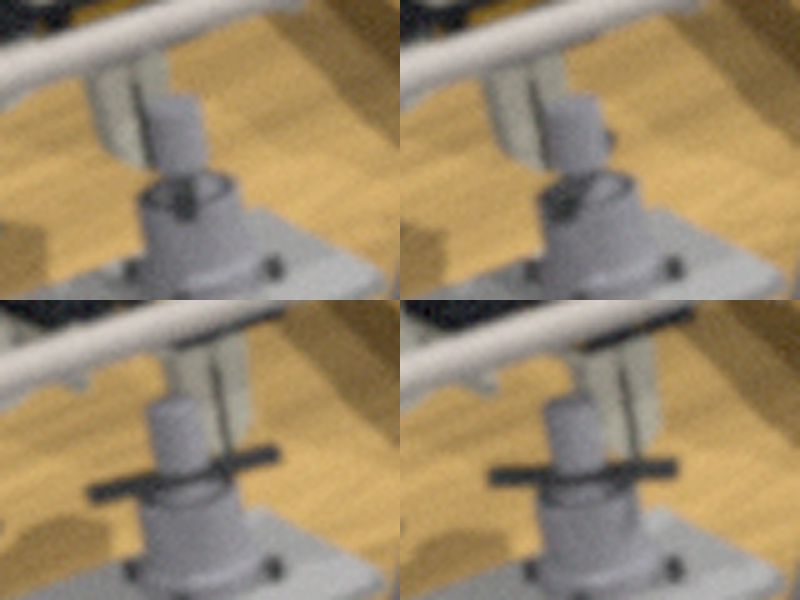

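In frames 1 and 2 the finger stands still but the bar's near end moves from (185,200) to (165,200), so bar a seems to coast. In frame 4 the finger touches the knob. I'll move it clear, give one brisk push, and watch the bar after the stop.

```bash
python3 -m creep '0 0.5 0.9 0 0 0 0;0 .5 0.9 0 0 0 0'; python3 snap.py t1 240 130 330 170; python3 -m creep '0 -1.2 0.1 0 0 0 0;0 -2 0.2 0 0 0 0'; for i in 2 3 4 5 6; do python3 snap.py t$i 240 130 330 170; done
python3 - <<'E'
import cv2,numpy as np
a=[cv2.resize(cv2.imread(f"pics/t{i}.png")[:,400:],(266,200)) for i in range(1,7)]
cv2.imwrite("pics/v2.png",np.vstack([np.hstack(a[:3]),np.hstack(a[3:])]))
from h import *; p,r,s=now(); d=p-O['a'];print(d@ux,d@ry,d@uz)
E
```

```text
clock: 4.72
position: [0.585, 0.1165, 0.1125]
ee_rot: [0.128, 2.614, -0.047]
force: [0.0, -0.3, -0.2]
width: 0.006
gripper_force: 0.0
[0.5661 0.1388 0.4506] 4.825
clock: 5.08
position: [0.6034, 0.1158, 0.1232]
ee_rot: [0.13, 2.613, -0.048]
force: [-0.3, -0.1, 0.2]
width: 0.005
gripper_force: 0.0
[ 0.306   0.0833 -0.0796] 5.175
[ 0.2588 -0.2279  0.1884] 5.275
[0.0845 0.6345 0.7508] 5.375
[0.2468 0.1326 0.3131] 5.475
[-0.3625 -0.6471  1.2561] 5.575
0.00023105500397891526 0.04309653583775736 0.07810807451146946
```

View pics/v2.png

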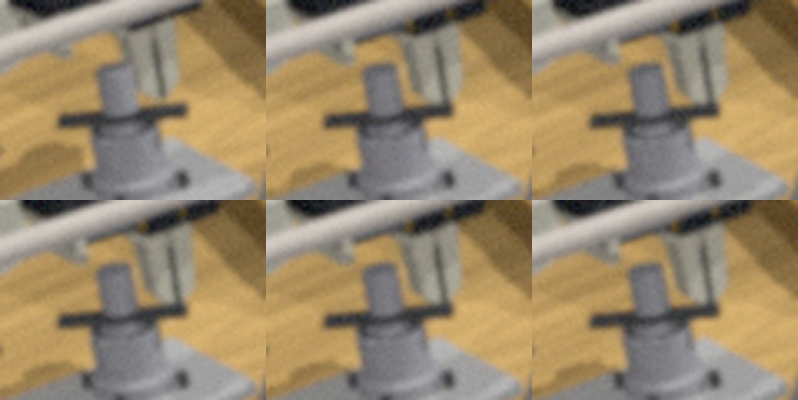

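The bar stays put across all six frames, with its ends at (60,121) and (185,108), while the finger passes clear of it. I've used 7 pictures, so I'll measure the bar angle numerically from a dark mask from here on.

```bash
cat > ang.py <<'E'
import sys; from h import *
def ang(im,k,n="scene",lo=.030,hi=.047,w=.004,thr=None):
    # mean darkness along both arms of the bar plane, by angle mod 180
    g=cv2.GaussianBlur(cv2.cvtColor(im,cv2.COLOR_BGR2GRAY),(3,3),0).astype(np.float32); out=[]
    for t in np.arange(0,360,3):
        a=np.radians(t); P=[O[k]+r*(np.cos(a)*ux+np.sin(a)*ry)+.062*uz for r in np.linspace(lo,hi,8)]
        q=np.array([proj(n,p) for p in P],np.float32); out.append(cv2.remap(g,q[None,:,0],q[None,:,1],1).mean())
    out=np.array(out); i=np.argsort(out)[:1]; 
    mins=[(int(j*3),int(out[j])) for j in range(120) if out[j]==out[np.arange(j-4,j+5)%120].min()]
    return sorted(mins,key=lambda m:m[1])[:4]
if __name__=="__main__":
    for f in sys.argv[2:]: print(f,ang(cv2.imread(f"pics/{f}_scene.png"),sys.argv[1]),ang(cv2.imread(f"pics/{f}_top.png"),sys.argv[1],"top"))
E
cp pics/scene0.png pics/o_scene.png; cp pics/top0.png pics/o_top.png
python3 ang.py b o; python3 ang.py a o s1 s2 s3 s4 t1 t2 t6
```

```text
o [(315, 46), (114, 55), (12, 78), (174, 78)] [(300, 51), (117, 52), (45, 83), (255, 85)]Traceback (most recent call last):
  File "ang.py", line 12, in <module>
    for f in sys.argv[2:]: print(f,ang(cv2.imread(f"pics/{f}_scene.png"),sys.argv[1]),ang(cv2.imread(f"pics/{f}_top.png"),sys.argv[1],"top"))
                                                                                      ~~~^^^^^^^^^^^^^^^^^^^^^^^^^^^^^^^^^^^^^^^^^^^^^^^^^^^
  File "ang.py", line 7, in ang
    q=np.array([proj(n,p) for p in P],np.float32); out.append(cv2.remap(g,q[None,:,0],q[None,:,1],1).mean())
                ~~~~^^^^^
  File "h.py", line 15, in proj
    c=vision.camera_info(n); f=200/np.tan(np.radians(c['fov_y']/2)); E=c['extrinsics']
ValueError: time passes only in moves, steps and waits
```

```bash
sed -i 's/^def ray/from functools import lru_cache\ncam=lru_cache(None)(lambda n: vision.camera_info(n))\ndef ray/; s/c=vision.camera_info(n);/c=cam(n);/' h.py
python3 ang.py b o; python3 ang.py a o s1 s2 s3 s4 t1 t2 t6
```

```text
o [(315, 46), (114, 55), (12, 78), (174, 78)] [(300, 51), (117, 52), (45, 83), (255, 85)]
o [(21, 42), (219, 50), (306, 60), (168, 75)] [(219, 51), (312, 73), (264, 74), (39, 75)]
s1 [(330, 41), (174, 62), (0, 81), (108, 103)] [(171, 33), (201, 34), (309, 70), (264, 72)]
s2 [(321, 40), (177, 64), (0, 82), (132, 83)] [(171, 34), (198, 34), (147, 35), (315, 66)]
s3 [(264, 43), (63, 51), (306, 55), (168, 74)] [(132, 35), (258, 47), (72, 53), (225, 62)]
s4 [(234, 44), (36, 48), (0, 58), (306, 58)] [(129, 34), (207, 34), (42, 71), (312, 77)]
t1 [(243, 46), (42, 47), (3, 60), (306, 60)] [(123, 34), (228, 40), (189, 54), (51, 57)]
t2 [(42, 44), (243, 47), (3, 59), (306, 60)] [(189, 31), (81, 34), (105, 34), (261, 37)]
t6 [(42, 46), (243, 47), (3, 60), (306, 60)] [(189, 31), (84, 34), (105, 34), (258, 37)]
```

```bash
python3 -m creep '0 1.5 0 0 0 0 0;0 3.8 0 0 0 0 0;0 4 -1.5 0 0 0 0;0 4 -4.3 0 0 0 0;0 4 -4.3 0 0 0 0'; python3 -c "
from h import *
p,r,s=now(); d=p-O['a'];print(d@ux,d@ry,d@uz)";python3 snap.py u0 240 130 330 170; python3 -m creep '0 0 -2.5 0 0 0 0;0 0 1 0 0 0 0'; for i in 1 2 3 4 5 6; do python3 snap.py u$i 240 130 330 170; done; python3 -c "
from h import *
p,r,s=now(); d=p-O['a'];print(d@ux,d@ry,d@uz)"
python3 ang.py a u0 u1 u2 u3 u4 u5 u6
```

```text
clock: 6.2
position: [0.5637, 0.0747, 0.1031]
ee_rot: [0.132, 2.614, -0.05]
force: [0.5, 0.3, -0.2]
width: 0.009
gripper_force: 0.0
-0.039447960678408944 -0.0025402513052286057 0.07835527566485206
[-1.0945  0.2358  0.6348] 6.3
clock: 6.55
position: [0.566, 0.0787, 0.1034]
ee_rot: [0.145, 2.612, -0.056]
force: [0.3, 0.8, 0.3]
width: 0.007
gripper_force: 0.0
[ 0.9359  0.2018 -0.589 ] 6.65
[-0.6253  0.0241  0.2026] 6.75
[ 0.3986 -0.1923 -0.3769] 6.85
[-0.0954  0.5871  0.4486] 6.95
[-0.924   0.0966  0.0956] 7.05
[ 0.0802  0.0215 -0.0961] 7.15
-0.039187268149713336 0.009567154989219648 0.07829230171304319
u0 [(243, 45), (42, 48), (306, 54), (3, 62)] [(189, 38), (234, 41), (165, 47), (51, 57)]
u1 [(303, 48), (102, 56), (171, 76), (0, 81)] [(180, 37), (159, 46), (270, 49), (96, 52)]
u2 [(312, 44), (126, 65), (171, 77), (0, 81)] [(180, 40), (120, 52), (300, 55), (267, 81)]
u3 [(309, 45), (123, 63), (168, 78), (0, 81)] [(165, 40), (135, 47), (306, 55), (264, 81)]
u4 [(312, 45), (123, 61), (168, 78), (0, 81)] [(165, 41), (180, 41), (132, 48), (306, 55)]
u5 [(309, 45), (123, 61), (168, 79), (0, 81)] [(168, 40), (132, 48), (303, 55), (267, 80)]
u6 [(309, 45), (123, 61), (168, 78), (0, 81)] [(168, 40), (132, 47), (306, 55), (264, 80)]
```

Bar a went from 231° to about 303° on its own after the finger had gone back, and stopped only against the finger. Unit a is free-running. Now unit b.

```bash
python3 -m creep '0 0 0 -3.2 0 0 0;0 0 0 -6.2 0 0 0;0 0 0 -6.2 0 0 0'; python3 -c "
from h import *
print(rel(U('b',.012,.042,.14),RT)); print(rel(U('b',.012,.042,.079),RT))"; python3 snap.py w0 240 130 330 170;  python3 ang.py a w0
```

```text
clock: 7.52
position: [0.5339, 0.0909, 0.1582]
ee_rot: [0.13, 2.613, -0.045]
force: [-0.1, 1.1, -0.1]
width: -0.0
gripper_force: 0.0
(array([ -5.04, -10.88,   0.24]), array([-0.3,  0.2,  0.3]))
(array([ -5.03, -10.85,   6.34]), array([-0.3,  0.2,  0.3]))
[0.4083 0.6172 0.8951] 7.625
w0 [(312, 46), (123, 62), (168, 74), (0, 80)] [(129, 52), (303, 55), (264, 80), (42, 103)]
```

```bash
python3 -m creep '0 -1.6 -3.6 0 0 0 0;0 -3.4 -7.2 0 0 0 0;0 -5 -10.8 0.2 0 0 0;0 -5 -10.8 3.2 0 0 0;0 -5 -10.8 5.5 0 0 0'; python3 -m creep '0 0 0 0 0 0 0';python3 snap.py x0 295 130 275 190; python3 ang.py b x0; python3 -c "
from h import *
print(rel(U('b',.012,.042,.079),RT))
for q in [(12,42),(-14,39),(-26,33),(-32,20),(-34,10),(-34,0),(-32,-10),(-28,-30)]: print(q,rel(U('b',q[0]/1e3,q[1]/1e3,.079),RT)[0])"
```

```text
clock: 8.25
position: [0.5924, -0.0272, 0.1374]
ee_rot: [0.136, 2.614, -0.051]
force: [0.3, -0.7, -0.3]
width: 0.004
gripper_force: 0.0
clock: 8.38
position: [0.5918, -0.0253, 0.137]
ee_rot: [0.129, 2.616, -0.051]
force: [-0.6, -0.2, 0.4]
width: 0.005
gripper_force: 0.0
[0.8837 0.5962 0.3309] 8.475
x0 [(315, 47), (120, 57), (12, 67), (150, 78)] [(231, 31), (96, 34), (297, 52), (153, 53)]
(array([-0.08,  0.04,  1.08]), array([-0.5,  0.1,  0.4]))
(12, 42) [-0.08  0.04  1.08]
(-14, 39) [ 2.52 -0.24  1.08]
(-26, 33) [ 3.72 -0.83  1.09]
(-32, 20) [ 4.33 -2.13  1.1 ]
(-34, 10) [ 4.54 -3.13  1.1 ]
(-34, 0) [ 4.54 -4.13  1.11]
(-32, -10) [ 4.35 -5.13  1.12]
(-28, -30) [ 3.97 -7.13  1.14]
```

```bash
python3 -m creep '0 0 0 0.6 0 0 0;0 0 0 1.1 0 0 0;0 0 0 1.1 0 0 0'
python3 -m creep '0 1.3 -0.1 0 0 0 0;0 2.5 -.2 0 0 0 0;0 3.7 -.8 0 0 0 0;0 4.3 -2.1 0 0 0 0;0 4.5 -3.1 0 0 0 0'; for i in 1 2 3; do python3 snap.py x$i 295 130 275 190; done
python3 -m creep '0 0 -1 0 0 0 0;0 -.2 -2 0 0 0 0;0 -.3 -3 0 0 0 0;0 -.6 -4 0 0 0 0;0 0.5 -3 0 0 0 0'; for i in 4 5 6 7; do python3 snap.py x$i 295 130 275 190; done
python3 ang.py b x1 x2 x3 x4 x5 x6 x7;  python3 -c "
from h import *
p,r,s=now(); d=p-O['b'];print(d@ux,d@ry,d@uz)"
```

```text
clock: 8.85
position: [0.5975, -0.0246, 0.1298]
ee_rot: [0.129, 2.613, -0.049]
force: [-0.8, -0.2, -0.1]
width: 0.007
gripper_force: 0.0
clock: 9.48
position: [0.5554, -0.0519, 0.1076]
ee_rot: [0.128, 2.613, -0.049]
force: [0.1, 2.4, 0.9]
width: 0.008
gripper_force: 1.1
[ 0.1828 -0.5072  1.1647] 9.575
[-0.6943  0.7846  0.0646] 9.675
[ 0.4736 -0.3695  0.5456] 9.775
clock: 10.4
position: [0.5492, -0.0846, 0.1054]
ee_rot: [0.135, 2.611, -0.053]
force: [0.2, -0.1, -0.1]
width: 0.001
gripper_force: 0.0
[-0.0711 -0.6067 -0.796 ] 10.5
[-0.4638 -0.2235  0.4481] 10.6
[-0.0138 -0.3996 -0.2043] 10.7
[ 0.5824 -0.8763 -0.7105] 10.8
x1 [(12, 40), (204, 43), (315, 63), (105, 107)] [(183, 32), (159, 33), (102, 82), (318, 86)]
x2 [(18, 39), (210, 43), (315, 59), (177, 79)] [(192, 32), (159, 33), (102, 83), (318, 85)]
x3 [(21, 41), (216, 44), (315, 59), (177, 79)] [(195, 32), (156, 33), (102, 82), (39, 84)]
x4 [(72, 49), (276, 53), (315, 61), (12, 76)] [(183, 36), (258, 42), (81, 50), (306, 76)]
x5 [(72, 49), (276, 53), (315, 61), (15, 76)] [(258, 42), (180, 43), (81, 50), (306, 77)]
x6 [(72, 50), (276, 54), (315, 60), (12, 76)] [(186, 39), (258, 43), (81, 50), (309, 77)]
x7 [(72, 49), (276, 53), (315, 60), (12, 76)] [(180, 37), (258, 43), (81, 51), (306, 76)]
-0.037336073903991476 -0.020032615364740856 0.07929406804262631
```

```bash
python3 -m creep '0 0 -2.2 0 0 0 0;0 0 -2.2 0 0 0 0;0 0 -2.2 0 0 0 0'; python3 snap.py y0 295 130 275 190
python3 -m creep '0 -1.5 0 0 0 0 0;0 -3.4 0 0 0 0 0;0 -1 0 0 0 0 0;0 0 0 0 0 0 0'; for i in 1 2 3 4 5 ; do python3 snap.py y$i 295 130 275 190; done
python3 ang.py b y0 y1 y2 y3 y4 y5;  python3 -c "
from h import *
p,r,s=now(); d=p-O['b'];print(d@ux,d@ry,d@uz)"
```

```text
clock: 11.18
position: [0.5463, -0.1031, 0.1051]
ee_rot: [0.129, 2.613, -0.049]
force: [0.2, 0.1, -0.5]
width: 0.008
gripper_force: 0.0
[ 0.084   0.3777 -0.4452] 11.275
clock: 11.78
position: [0.5458, -0.1024, 0.1048]
ee_rot: [0.128, 2.613, -0.048]
force: [-0.3, 0.3, 0.3]
width: 0.006
gripper_force: 0.0
[ 0.5244 -0.0389  0.084 ] 11.875
[0.4854 0.1488 0.3702] 11.975
[-0.2538 -0.2421 -0.415 ] 12.075
[-0.5679 -0.2195  0.5007] 12.175
[-0.5277  0.1503 -0.611 ] 12.275
y0 [(72, 49), (276, 53), (315, 56), (12, 76)] [(258, 42), (81, 51), (210, 59), (306, 76)]
y1 [(315, 48), (117, 54), (177, 77), (12, 80)] [(120, 50), (303, 55), (210, 58), (255, 77)]
y2 [(315, 48), (117, 54), (177, 77), (12, 79)] [(123, 50), (303, 54), (210, 59), (255, 77)]
y3 [(315, 48), (117, 54), (174, 76), (12, 79)] [(120, 50), (303, 54), (213, 55), (258, 78)]
y4 [(318, 47), (117, 53), (177, 76), (12, 80)] [(123, 51), (213, 53), (303, 54), (258, 77)]
y5 [(315, 48), (117, 54), (177, 76), (12, 80)] [(120, 51), (213, 52), (303, 54), (258, 78)]
-0.03719501100968224 -0.04138176361831677 0.0795156504725858
```

Bar b stopped within a few degrees of where the finger's push ended and then stayed put, so unit b drags. Picking b up by its knob comes next.

```bash
python3 -m creep '0 0 0 -3.2 0 0 0;0 0 0 -6.2 0 0 0;5.5 0 0 -6.2 0 0 0;5.5 0 0 -6.2 0 0 0' 20; python3 -c "
from h import *
print(rel(U('b',0,0,.15),RT)); print(rel(U('b',0,0,.090),RT),now()[2]['joints'])"
```

```text
clock: 12.78
position: [0.5155, -0.0999, 0.1596]
ee_rot: [0.131, 2.611, -0.049]
force: [0.6, -1.1, 0.4]
width: 0.173
gripper_force: 0.0
(array([-3.74,  4.09, -0.8 ]), array([-0.5,  0.2,  0.3]))
(array([-3.71,  4.14,  5.2 ]), array([-0.5,  0.2,  0.3])) [ 0.4588  0.2356 -0.44    2.3319  1.114   0.1467  0.4532]
```

```bash
python3 -m creep '5.5 -1.8 2 -0.8 -.5 .2 .3;5.5 -3.7 4.1 -0.8 -.5 .2 .3;5.5 -3.7 4.1 -.8 -.5 .2 .3'; python3 -c "
from h import *
print(rel(U('b',0,0,.090),RT),now()[2]['joints'])"; python3 -m creep '5.5 0 0 2.5 0 0 0;5.5 0 0 4.5 0 0 0;5.5 0 0 5.6 0 0 0;5.5 0 0 6 0 0 0;5.5 0 0 6 0 0 0'; python3 -c "
from h import *
print(rel(U('b',0,0,.090),RT),now()[2]['joints'])"
```

```text
clock: 13.15
position: [0.5495, -0.0604, 0.1845]
ee_rot: [0.131, 2.613, -0.034]
force: [0.2, 0.1, -0.7]
width: 0.497
gripper_force: 0.0
(array([ 0.12, -0.18,  5.89]), array([0.1, 0.1, 0.2])) [ 0.4856  0.2484 -0.591   2.2361  0.9112  0.2722  0.581 ]
clock: 13.78
position: [0.5765, -0.065, 0.1304]
ee_rot: [0.133, 2.618, -0.036]
force: [0.4, 0.4, 0.0]
width: 0.599
gripper_force: 0.0
(array([-0.23,  0.02, -0.16]), array([ 0. , -0.2,  0.1])) [ 0.2517  0.3555 -0.3261  2.2451  1.3712  0.1791  0.1224]
```

```bash
python3 -m creep '5.5 -0.2 0 -0.15 0 0 0;2 -0.2 0 -.15 0 0 0;2 -0.2 0 -.15 0 0 0;2 -0.2 0 -.15 0 0 0;2 -0.2 0 -.15 0 0 0' 25; python3 -m creep '1.5 0 0 0 0 0 0;1.5 0 0 0 0 0 0' 55;  python3 -c "
from h import *
print(rel(U('b',0,0,.090),RT)); q=U('b',0,0,.16);print(rel(q,RT),q)"
```

```text
clock: 14.4
position: [0.578, -0.0649, 0.134]
ee_rot: [0.134, 2.616, -0.036]
force: [-0.4, -0.3, -0.1]
width: 0.303
gripper_force: 25.0
clock: 14.65
position: [0.578, -0.0649, 0.1339]
ee_rot: [0.134, 2.616, -0.036]
force: [-0.8, -1.2, 1.9]
width: 0.295
gripper_force: 55.0
(array([ 0.07, -0.01,  0.07]), array([ 0. , -0.1,  0.1]))
(array([ 0.08, -0.01, -6.93]), array([ 0. , -0.1,  0.1])) [ 0.5429 -0.0613  0.1936]
```

```bash
python3 -m creep '1.5 0 0 -1 0 0 0;1.5 0 0 -2.2 0 0 0;1.5 0 0 -4 0 0 0;1.5 0 0 -6 0 0 0;1.5 0 0 -7 0 0 0';  python3 - <<'E'
from h import *
p,r,s=now(); print(s['force'],s['width'],s['joints'])
D=up(-6); print(D.as_rotvec())
w=np.array([.47,.05,.26]); b=np.array([.46,.3436,.16])
print(rel(w,D),rel(b,D),rel(b,D,w,D))
E
```

```text
clock: 15.28
position: [0.5412, -0.0614, 0.1937]
ee_rot: [0.134, 2.62, -0.036]
force: [0.0, -0.2, -8.1]
width: 0.294
gripper_force: 55.0
[ 0.034  -0.2462 -8.0756] 0.29403236196722926 [ 0.5277  0.2248 -0.6291  2.2341  0.8107  0.2912  0.6805]
[0.1644 3.1373 0.    ]
(array([ 3.85, 10.35, -9.85]), array([ 0. , 29.7,  0.1])) (array([12.27, 39.46, -3.16]), array([ 0. , 29.7,  0.1])) (array([ 4.06, 29.09, 10.  ]), array([0., 0., 0.]))
```

```bash
python3 -m creep '1.5 .6 1 -2 0 4 0;1.5 1.5 3 -4.5 0 10 0;1.5 2.4 5.5 -6.8 0 17 0;1.5 3.3 8.3 -8.8 0 24 0;1.5 3.8 10.3 -9.8 0 29.7 0';  python3 - <<'E'
from h import *
p,r,s=now(); print(s['force'],s['width'],s['joints'])
D=up(-6); b=np.array([.46,.3436,.16])
print(rel(b,D))
E
```

```text
clock: 15.9
position: [0.4711, 0.0506, 0.2608]
ee_rot: [-0.159, -3.137, 0.001]
force: [0.4, -0.5, -9.4]
width: 0.29
gripper_force: 55.0
[ 0.3524 -0.5193 -9.3731] 0.29046108208973503 [ 0.5348  0.3129 -0.935   1.8555  0.28    1.1127  0.9669]
(array([ 4.06, 29.04, 10.07]), array([-0. , -0. ,  0.2]))
```

```bash
python3 -m creep '1.5 .3 2.5 0 0 0 0;1.5 1 7 0 0 0 0;1.5 1.8 12 0 0 0 0;1.5 2.5 17 0.5 0 0 0;1.5 3.2 22 2 0 0 0'; python3 -m creep '1.5 .4 3.5 1.5 0 0 0;1.5 .8 6 3.5 0 0 0;1.5 .85 7 6 0 0 0;1.5 .85 7 8 0 0 0;1.5 .85 7 8 0 0 0';  python3 - <<'E'
from h import *
p,r,s=now(); print(s['force'],s['width'],s['joints'])
D=up(-6); b=np.array([.46,.3436,.098])
print(rel(b,D))
for n in("top","scene"): cv2.imwrite(f"pics/z_{n}.png",vision.get_image(n)[:,:,::-1])
t=cv2.imread("pics/z_top.png")[150:280,110:240];u=cv2.imread("pics/z_scene.png")[90:220,340:470]
cv2.imwrite("pics/z.png",cv2.convertScaleAbs(cv2.resize(np.hstack([t,u]),None,fx=3,fy=3,interpolation=2),alpha=1.4))
E
```

```text
clock: 16.52
position: [0.4627, 0.2727, 0.2396]
ee_rot: [0.161, 3.134, -0.002]
force: [1.1, -0.3, -8.0]
width: 0.298
gripper_force: 55.0
clock: 17.15
position: [0.4612, 0.34, 0.1581]
ee_rot: [0.161, 3.137, -0.007]
force: [0.2, -0.3, -7.5]
width: 0.297
gripper_force: 55.0
[ 0.1776 -0.3203 -7.4901] 0.29734341663248964 [-0.1561  0.5891 -0.8416  1.7598  0.509   1.0278  0.2809]
(array([0.16, 0.37, 6.01]), array([-0.2,  0.1,  0.1]))
```

View pics/z.png

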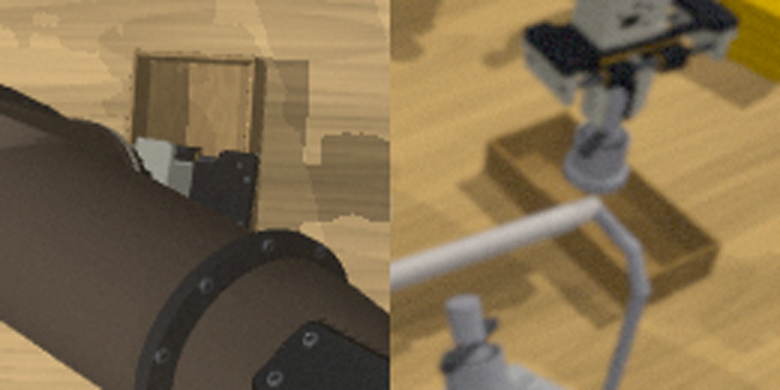

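The right half shows unit b hanging close to upright over the box, its flange at (597,175), and the left half shows the gripper over the box. Lowering it slowly now.

```bash
python3 -m creep '1.5 .15 .35 1.5 0 0 0;1.5 .15 .35 3 0 0 0;1.5 .15 .35 4.5 0 0 0;1.5 .15 .35 5.3 0 0 0;1.5 .15 .35 5.6 0 0 0'; python3 -m creep '1.5 0 0 0.15 0 0 0;1.5 0 0 .3 0 0 0'; python3 -m creep '1.5 0 0 0.15 0 0 0;1.5 0 0 .3 0 0 0'
```

```text
clock: 17.88
position: [0.4609, 0.3456, 0.1037]
ee_rot: [0.16, 3.134, -0.001]
force: [0.2, 0.5, -8.2]
width: 0.294
gripper_force: 55.0
clock: 18.12
position: [0.4613, 0.346, 0.1017]
ee_rot: [0.16, 3.133, 0.0]
force: [0.1, 0.6, -8.3]
width: 0.293
gripper_force: 55.0
clock: 18.38
position: [0.4612, 0.3458, 0.0985]
ee_rot: [0.16, 3.133, -0.0]
force: [0.6, -0.4, -7.8]
width: 0.294
gripper_force: 55.0
```

```bash
python3 -m creep '1.5 0 0 0.1 0 0 0;1.5 0 0 .2 0 0 0'; python3 -m creep '1.5 0 0 0.1 0 0 0;1.5 0 0 .2 0 0 0';python3 -m creep '1.5 0 0 0.1 0 0 0;1.5 0 0 .1 0 0 0'
```

```text
clock: 18.62
position: [0.4613, 0.3458, 0.0965]
ee_rot: [0.16, 3.133, -0.0]
force: [0.5, -2.1, -2.3]
width: 0.298
gripper_force: 55.0
clock: 18.88
position: [0.4616, 0.3459, 0.0962]
ee_rot: [0.16, 3.131, -0.001]
force: [-4.2, -8.8, 20.7]
width: 0.296
gripper_force: 55.0
clock: 19.12
position: [0.4617, 0.346, 0.0962]
ee_rot: [0.16, 3.13, -0.001]
force: [-4.5, -9.2, 24.1]
width: 0.297
gripper_force: 55.0
```

```bash
python3 -m creep '1.5 0 0 -0.2 0 0 0;1.5 0 0 -.2 0 0 0' 20; python3 -m creep '3.2 0 0 0 0 0 0;5.5 0 0 0 0 0 0;5.5 0 0 0 0 0 0;5.5 0 0 0 0 0 0'; python3 -m creep '5.5 0 0 -1 0 0 0;5.5 0 0 -3 0 0 0;5.5 0 0 -7 0 0 0;5.5 0 0 -11 0 0 0;5.5 0 0 -15 0 0 0';  python3 - <<'E'
from h import *
p,r,s=now(); print(s['force'],s['width'],s['joints'])
w=U('a',0,0,.24); print(rel(w,RT))
E
```

```text
clock: 19.38
position: [0.4614, 0.346, 0.0961]
ee_rot: [0.16, 3.132, 0.0]
force: [-1.2, -2.9, 5.7]
width: 0.299
gripper_force: 20.0
clock: 19.88
position: [0.4611, 0.3459, 0.0954]
ee_rot: [0.16, 3.133, -0.0]
force: [-0.1, -0.9, -1.2]
width: 0.587
gripper_force: 0.0
clock: 20.5
position: [0.4603, 0.3461, 0.2484]
ee_rot: [0.159, 3.133, 0.001]
force: [0.8, 0.4, -0.4]
width: 0.599
gripper_force: 0.0
[ 0.7851  0.4497 -0.3952] 0.5994512870920619 [-0.1248  0.5037 -0.8965  1.6481  0.4221  1.1912  0.35  ]
(array([ -8.38, -25.69,  -1.43]), array([  0.1, -29.7,   0.1]))
```

```bash
python3 -m creep '5.5 -1 -4 -.2 0 -4 0;5.5 -2.8 -9.2 -.5 0 -11 0;5.5 -4.5 -14.5 -.8 0 -18 0;5.5 -6.4 -20 -1.1 0 -24 0;5.5 -8.4 -25.7 -1.4 0 -29.7 0'; python3 -c "
from h import *
print(rel(U('a',0,0,.15),RT),now()[2]['joints'])"
```

```text
clock: 21.12
position: [0.5181, 0.0805, 0.2619]
ee_rot: [0.132, 2.61, -0.037]
force: [2.9, -0.4, -0.1]
width: 0.6
gripper_force: 0.0
(array([0.05, 0.15, 8.88]), array([0. , 0.3, 0.2])) [ 0.3299  0.103  -0.7917  2.1626  0.6921  0.5456  0.4928]
```

```bash
python3 -m creep '5.5 0 .1 2 0 .3 .2;5.5 0 .1 5 0 .3 .2;5.5 0 .1 7.5 0 .3 .2;5.5 0 .1 8.8 0 .3 .2;5.5 0 .1 8.8 0 .3 .2'; python3 -c "
from h import *
print(rel(U('a',0,0,.09),RT),now()[2]['joints'])"
```

```text
clock: 21.75
position: [0.562, 0.0783, 0.184]
ee_rot: [0.138, 2.621, -0.035]
force: [-0.3, -0.1, -0.6]
width: 0.597
gripper_force: 0.0
(array([-0.12, -0.09,  5.95]), array([ 0. , -0.3, -0.1])) [ 0.1803  0.2974 -0.6569  2.1811  1.083   0.4867  0.1269]
```

```bash
python3 -m creep '5.5 -.1 -.1 2.2 0 -.3 0;5.5 -.1 -.1 4.2 0 -.3 0;5.5 -.1 -.1 5.4 0 -.3 0;5.5 -.1 -.1 5.9 0 -.3 0;5.5 -.1 -.1 5.9 0 -.3 0'; python3 -c "
from h import *
print(rel(U('a',0,0,.09),RT),now()[2]['joints'])"
```

```text
clock: 22.38
position: [0.5916, 0.0743, 0.1336]
ee_rot: [0.138, 2.615, -0.034]
force: [-0.3, 0.9, 1.3]
width: 0.598
gripper_force: 0.0
(array([-0.01,  0.01,  0.08]), array([ 0.1, -0. , -0.1])) [ 0.1043  0.414  -0.5574  2.1805  1.3555  0.4504 -0.1163]
```

Aligned. Now grip it and lift.

```bash
python3 -m creep '2 0 0 0 0 0 0;2 0 0 0 0 0 0;2 0 0 0 0 0 0;1.5 0 0 0 0 0 0' 25; python3 -m creep '1.5 0 0 0 0 0 0;1.5 0 0 0 0 0 0' 55; python3 -m creep '1.5 0 0 -1 0 0 0;1.5 0 0 -2.2 0 0 0;1.5 0 0 -4 0 0 0;1.5 0 0 -6 0 0 0;1.5 0 0 -7 0 0 0';  python3 - <<'E'
from h import *
p,r,s=now(); print(s['force'],s['width'],s['joints'])
D=up(-6); w=np.array([.47,-.05,.26])
print(rel(w,D))
E
```

```text
clock: 22.88
position: [0.5915, 0.0744, 0.133]
ee_rot: [0.137, 2.615, -0.034]
force: [-1.7, 0.2, 2.8]
width: 0.296
gripper_force: 25.0
clock: 23.12
position: [0.5915, 0.0744, 0.133]
ee_rot: [0.137, 2.615, -0.034]
force: [-2.4, 1.6, 5.4]
width: 0.294
gripper_force: 55.0
clock: 23.75
position: [0.5551, 0.077, 0.1926]
ee_rot: [0.139, 2.618, -0.036]
force: [-0.3, 1.4, -6.7]
width: 0.295
gripper_force: 55.0
[-0.261   1.4065 -6.6504] 0.2952990002810337 [ 0.1871  0.2706 -0.6607  2.1872  1.0404  0.4858  0.1641]
(array([  2.83, -13.52,  -9.4 ]), array([ 0. , 29.8, -0.1]))
```

```bash
python3 -m creep '1.5 .4 -1.2 -2 0 4 0;1.5 1 -4 -4.3 0 10 0;1.5 1.6 -7.4 -6.5 0 17 0;1.5 2.3 -11 -8.4 0 24 0;1.5 2.8 -13.5 -9.4 0 29.8 0';  python3 - <<'E'
from h import *
p,r,s=now(); print(s['force'],s['width'],s['joints'])
D=up(-6); b=np.array([.4773,-.3354,.16])
print(rel(b,D))
E
```

```text
clock: 24.38
position: [0.4702, -0.0517, 0.2606]
ee_rot: [-0.169, -3.134, -0.003]
force: [0.5, -0.4, -7.3]
width: 0.291
gripper_force: 55.0
[ 0.4997 -0.3977 -7.2536] 0.2912873068195382 [ 0.7013  0.2927 -0.8621  1.8588  0.2452  1.1039  1.2113]
(array([ -3.79, -28.14,  10.  ]), array([ 0.1, -0.2, -0.2]))
```

```bash
python3 -m creep '1.5 -.3 -2.5 0 0 0 0;1.5 -1 -7 0 0 0 0;1.5 -1.7 -12 0 0 0 0;1.5 -2.4 -17 0.5 0 0 0;1.5 -3 -22 2 0 0 0'; python3 -m creep '1.5 -.3 -3 1.5 0 0 0;1.5 -.8 -5.5 3.5 0 0 0;1.5 -.8 -6.1 6 0 0 0;1.5 -.8 -6.1 8 0 0 0;1.5 -.8 -6.1 8 0 0 0';  python3 - <<'E'
from h import *
p,r,s=now(); print(s['force'],s['width'],s['joints'])
D=up(-6); b=np.array([.4773,-.3354,.098])
print(rel(b,D))
E
```

```text
clock: 25.0
position: [0.4779, -0.273, 0.2395]
ee_rot: [0.165, 3.136, 0.003]
force: [0.7, -0.3, -7.2]
width: 0.294
gripper_force: 55.0
clock: 25.62
position: [0.4786, -0.3315, 0.1577]
ee_rot: [-0.164, -3.135, -0.007]
force: [-0.3, 0.0, -5.7]
width: 0.294
gripper_force: 55.0
[-0.258   0.0076 -5.7464] 0.29354240392019215 [ 0.9925  0.5571 -0.6914  1.7424  0.409   0.9955  1.6135]
(array([ 0.07, -0.43,  5.97]), array([ 0.3, -0.1,  0. ]))
```

```bash
python3 -m creep '1.5 .05 -.35 1.5 0 0 0;1.5 .05 -.4 3 0 0 0;1.5 .05 -.4 4.5 0 0 0;1.5 .05 -.4 5.4 0 0 0;1.5 .05 -.4 5.8 0 0 0'; python3 -m creep '1.5 0 0 0.15 0 0 0;1.5 0 0 .3 0 0 0'
```

```text
clock: 26.25
position: [0.4795, -0.3362, 0.1016]
ee_rot: [0.164, 3.135, 0.003]
force: [-0.2, -0.4, -7.2]
width: 0.296
gripper_force: 55.0
clock: 26.5
position: [0.48, -0.3365, 0.0996]
ee_rot: [0.164, 3.134, 0.002]
force: [0.4, 0.5, -7.0]
width: 0.294
gripper_force: 55.0
```

```bash
python3 -m creep '1.5 0 0 0.1 0 0 0;1.5 0 0 .15 0 0 0'
```

```text
clock: 26.75
position: [0.4797, -0.3364, 0.0979]
ee_rot: [0.165, 3.135, 0.002]
force: [0.4, 0.5, -7.8]
width: 0.294
gripper_force: 55.0
```

```bash
python3 -m creep '1.5 0 0 0.1 0 0 0;1.5 0 0 .15 0 0 0'; python3 -m creep '1.5 0 0 0.05 0 0 0;1.5 0 0 .1 0 0 0'
```

```text
clock: 27.0
position: [0.4796, -0.3364, 0.0962]
ee_rot: [0.165, 3.135, 0.002]
force: [0.5, -0.3, -7.5]
width: 0.297
gripper_force: 55.0
clock: 27.25
position: [0.4797, -0.3364, 0.0952]
ee_rot: [0.165, 3.135, 0.002]
force: [1.0, -0.3, -6.9]
width: 0.294
gripper_force: 55.0
```

```bash
python3 -m creep '1.5 0 0 0.05 0 0 0;1.5 0 0 .1 0 0 0'
```

```text
clock: 27.5
position: [0.48, -0.3363, 0.0949]
ee_rot: [0.164, 3.134, 0.002]
force: [-3.3, 1.8, 4.1]
width: 0.295
gripper_force: 55.0
```

Contact: the weight is on the tray, so I can release.

```bash
python3 -m creep '1.5 0 0 0 0 0 0' 20; python3 -m creep '3.2 0 0 0 0 0 0;5.5 0 0 0 0 0 0;5.5 0 0 0 0 0 0;5.5 0 0 0 0 0 0'; python3 -m creep '5.5 0 0 -1 0 0 0;5.5 0 0 -3 0 0 0;5.5 0 0 -7 0 0 0;5.5 0 0 -11 0 0 0;5.5 0 0 -15 0 0 0'; python3 -m creep '5.5 5 0 -3 0 0 0;5.5 10 0 -6 0 0 0;5.5 10 0 -6 0 0 0'
python3 - <<'E'
from h import *
for n in("top","scene"): cv2.imwrite(f"pics/f_{n}.png",vision.get_image(n)[:,:,::-1])
t=cv2.imread("pics/f_top.png")[100:290,130:470];u=cv2.imread("pics/f_scene.png")[90:320,140:480]
cv2.imwrite("pics/f.png",cv2.convertScaleAbs(cv2.resize(np.vstack([t,u]),None,fx=1.4,fy=1.4,interpolation=2),alpha=1.4))
E
```

```text
clock: 27.62
position: [0.48, -0.3363, 0.0949]
ee_rot: [0.164, 3.134, 0.002]
force: [-1.8, 2.1, 2.5]
width: 0.299
gripper_force: 20.0
clock: 28.12
position: [0.4797, -0.3365, 0.0942]
ee_rot: [0.165, 3.135, 0.002]
force: [-0.3, 0.1, -0.4]
width: 0.586
gripper_force: 0.0
clock: 28.75
position: [0.4794, -0.3363, 0.2473]
ee_rot: [0.164, 3.133, 0.002]
force: [-0.2, -0.7, -0.2]
width: 0.599
gripper_force: 0.0
clock: 29.12
position: [0.3777, -0.3269, 0.3076]
ee_rot: [0.169, 3.133, -0.005]
force: [0.4, 1.0, -0.3]
width: 0.599
gripper_force: 0.0
```

View pics/f.png

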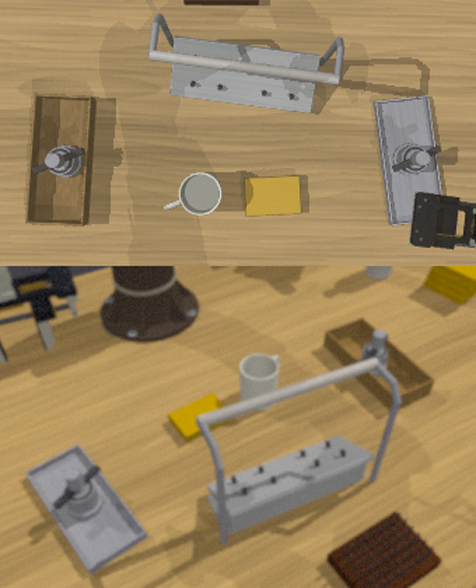

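The final picture shows unit b upright in the box at (63,160), unit a upright in the tray at (418,160), the rack empty, and the mug and case where they were.

```bash
python3 -c "
from cell import job; print(job.sign_off())"
```

```text
the job is handed in; nothing more can be done
None
```

I handed the job in at about 29 s on the robot's clock: unit_a ran freely and stands upright in the shallow tray, unit_b dragged and stands upright in the deep box, and the lamp, mug and flat case were not knocked.

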